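# Load the flat-topped die in a turret press and index the wheel one click

## Task

Take the flat-topped steel die from the wooden rack and set it in the empty holder that stands at the press's loading mark: that holder slides loosely in and out on its rails, so find its hole with a light touch and push the die down gently until its balls snap and it is fully home. Then turn the wheel exactly one click clockwise (seen from above), so that the next empty holder comes to the mark, and let go. Never lean on the die or the wheel with more than about 45 N, do not turn the wheel backwards or past that one click, and leave the other two dies and everything else on the bench where they are.

Things in the scene. Friction and masses are not known exactly. Their poses are not given: they have to be found in the camera images.
- die: the die to load: round steel part 76 mm tall, upright in a rack recess; origin at the centre of its underside, z up. From below: shank 24 mm dia to 35 mm (foot chamfered 3 mm high to 21.6 mm dia, groove 1.5 mm deep centred at 12 mm), collar 34 mm dia from 35 to 42 mm, then a straight flat-topped stem 20 mm dia from 42 to 76 mm: grip it there. 0.15 to 0.25 kg; its yaw does not matter
- die_cone: a wrong die in the same rack: steel, 31 mm foot, pointed cone on top, 74 mm tall; origin at the centre of its underside
- die_dome: a wrong die in the same rack: steel, 31 mm foot, narrow neck and domed mushroom head 32 mm wide, 67 mm tall; origin at the centre of its underside
- rack: fixed wooden block 85 (x) x 230 (y) x 22 mm high, origin at the centre of its underside on the bench; three round recesses, 40 mm wide and 10 mm deep (floor 12 mm above the bench), in a row along its y, 75 mm apart, one die standing in each, in any order
- press: fixed turret press, origin at the centre of its round base (270 mm dia) on the bench, on the wheel's axis. Its -x side carries the loading mark, a steel pointer reaching 175 mm from the axis, 30 mm high. Its upright, arm and ram (175 to 290 mm high) stand on the far side, 36 degrees anticlockwise (from above) of its +x, clear of the mark
- wheel: indexing wheel: disc 260 mm dia, origin on its axis at the disc's underside, 38 mm above the bench; disc top 55 mm, five steel holder blocks on it 46 mm square, tops 91 mm, seated dies up to 131 mm above the bench. Holders 90 mm from the axis (the loose one 81 to 105), 72 degrees apart; empty: the one at the wheel's -x (to load; at the mark) and the next one anticlockwise from above
- spindle (a joint): turn of the wheel in rad, 0 at the start, growing clockwise seen from above; the wheel's axes lie along the press's at 0. Sprung clicks every 1.257 rad (72 degrees): at 0, 1.257, also -1.257 and 2.513. Between clicks it is pulled to the nearer one; leaving a click takes up to about 1 N m (9 N at a post); past half-way it falls into the next
- pocket (a point): on the wheel at the holder to load, at its mouth's height (91 mm above the bench), 109 mm from the axis: outer end of its rails. x is the wheel's x (towards the axis). The holder is loose: its centre stands anywhere 4 to 28 mm from here along +x (across it is exact), held there by about 7 N of friction; its place is not measured. Hole 25.5 mm dia; the foot enters within about 2 mm of its centre
- pocket_floor (a point): on the wheel, straight below point pocket: floor height of that hole, 61 mm above the bench, 30 mm below the mouth. Fully home, the die's underside rests on this floor. Two spring balls in the hole, 12 mm above the floor, resist the shank with up to about 15 N and snap into its groove at the end
- index_post (a point): on the wheel: centre of the top of a round steel post, 12 mm dia, 80 mm tall above the disc (top 135 mm above the bench), 115 mm from the axis, 36 degrees anticlockwise (from above) of the holder to load. Pushing it clockwise carries it past the loading mark. Four more like it stand midway between the other holders
- hammer: hammer lying on the bench, not to be moved
- glue_jar: glue jar 64 mm dia, 85 mm tall, not to be moved
- eyelet_tin: open steel bowl 76 mm dia, 35 mm tall, not to be moved
- glue_brush: flat brush lying on the bench, not to be moved
- shoe_last: wooden shoe last, about 200 mm long, 105 mm tall, not to be moved
There are look-alikes about, which are no part of the job. Leave any purple or red look-alike of the die alone.

How it is judged:
By the outcome, as a careful person would: the job done as asked, in the order asked, and still so for the second after the job is handed in, with the robot touching nothing.
It also fails if it takes over 72 s, if anything falls off the work surface, if the arm or the gripper's body presses on something with over 40 N, if the wrist force passes 120 N, or if a joint passes its speed limit or range.

## Robot

A 6-joint arm with a two-finger parallel gripper is mounted at the origin on the work surface. World frame = base frame: x ahead of the robot, y to its left, z up, the work surface at z = 0. Lengths are in m, angles in rad, forces in N, time in s.
With the tool pointing down it reaches from about 0.35 to 0.775 m from the base axis. Payload 5.5 kg.
Tool frame: the origin (TCP) lies at the very end of the fingers, on their centre line; the grasp point (between the pads) lies 19 mm behind it; z points along the fingers, y is the line along which they close (so a half turn about z gives the same grasp; the last joint's range is limited). The gripper opens to 85 mm and grips with 20 to 120 N. Pads are 22 mm wide; open, the fingers measure 114 mm over their backs; the gripper's body (76 mm by 85 mm) begins 54 mm behind the grasp point. The pads swing forward as they close: fully open they stand 13 mm farther back than shut.
Start: joints at [1.176, 0.313, 0.046, 1.304, 0, 1.431], TCP at [0.145, 0.556, 0.231] pointing down, gripper open.
Joint ranges: [-2.76, 2.76], [-0.86, 1.69], [-1.03, 1.26], [-2.2, 2.34], [-1.47, 1.5], [-3.14, 3.14]. Speed limits (rad/s): [2.57, 2.57, 3.14, 3.14, 3.14, 3.14].

## Interface

Orientations are given as a 3x3 rotation matrix whose columns are the frame's x, y, z axes.
In Python, from rig import observe, read_camera, camera_model, sign_off gives the robot as it stands.
- The arm moves only by the tool move_arm, never from a script. Its argument "series" is a list of rows, each a list of 5 numbers: the gripper command: -1 is shut, 1 is fully open, values between are in proportion, then the shift along the tool's x, y, z in m, then the turn about the tool's z in rad. In form: [[jaw, dx, dy, dz, spin], ...]. A call has 1 to 20 rows; each row shifts and turns the commanded pose from where the row before left it, along the tool's axes as they then stand; what a row does not reach is not made up. A row lasts 1/10 s, in which the tool goes at most 50 mm and 8.59 degrees, less where a joint would pass 70% of its speed; a pose out of reach is approached as far as the arm can. A call is refused whole if a number of a shift passes 0.05 or a number of a turn 0.15, either way. A call with a gripper value outside its range is refused whole. The fingers move at their own pace and stop on an object; "grip_force" is the grip in N (left out, the last holds). Time passes only in rows, so rows that do not move let the fingers close. It gives the time, the measured TCP pose, the force, the opening and the grip force at its end, in the units of the state.
- observe(): the state, without advancing time (a new reading comes with each control period).
- read_camera(name): name is "side" or "top" or "wrist"; returns (picture, depth): 480x640x3 uint8, red, green, blue; 480x640 float32, m along the optical axis (not along the pixel's ray), 0 where there is no reading.
- camera_model(name): a dict with "vfov" (degrees; the focal length in pixels is half the picture's height over the tangent of half this angle, whatever the lens; pixels are square), "cx", "cy" (the principal point, pixels), "distortion" ([k1, k2, p1, p2, k3] as OpenCV has them; the pictures are not rectified), "eye" and "rotation" of the camera in the world. Camera axes: x right, y down, z forward; pixel columns grow to the right and rows downward; lengths in m; the calibration is good to about 2 mm. A picture is of the moment at which its call begins: read the wrist's pose just before it. camera_model takes no time and is no camera call; for the wrist camera it gives the pose at the moment of the call.
- sign_off(): hands the job in; it is judged then, once.
The state is a dict: "t": time; "joint_pos": joint angles; "joint_vel": joint speeds; "joint_efforts": joint torques, N m; "position": TCP position; "eef_rot": TCP orientation; "wrist_force": force on the tool from outside, world axes, zero at the start; "ft_torque": the same for the moment, N m; "finger_gap": finger opening in m; "gripper_force": force on a finger pad.
Only numpy, scipy, OpenCV 4.12 (cv2) and the standard library are available. Lean on these libraries where they do the work, as an engineer would, in place of code of your own. Each camera call takes 0.05 s, during which the arm holds its last target. There are 200 camera calls.

## Working session

There is one attempt and no reset: what is moved stays moved. The work goes in short steps, Python scripts to look and compute and a tool call to move; the robot and the scene stay as the last step left them, time stands still between calls to the robot, and variables do not carry over. Pictures are saved under pics/ and viewed, at most 10 in all, crops included, and the job is handed in when it is done.

Besides the shell and the picture viewer there is one more tool, called as a command line: name --pt "numbers of a row" for each row, then --argument value for the rest. move_arm: Moves the arm, as the interface text tells. Its arguments: {"type":"object","properties":{"series":{"type":"array","items":{"type":"array","items":{"type":"number"}}},"grip_force":{"type":"number"}},"required":["series"]}

```bash
mkdir -p pics; cat > h.py <<'E'
import numpy as np,cv2
from rig import *
def K(m):
    f=240/np.tan(np.radians(m["vfov"])/2); return np.array([[f,0,m["cx"]],[0,f,m["cy"]],[0,0,1.]])
def rays(m,uv):
    p=cv2.undistortPoints(np.array(uv,float).reshape(-1,1,2),K(m),np.array(m["distortion"],float)).reshape(-1,2)
    return np.c_[p,np.ones(len(p))]@np.array(m["rotation"]).T
def atz(m,uv,z):
    d=rays(m,uv); e=np.array(m["eye"]); return e+d*((np.array(z)-e[2])/d[:,2])[:,None]
def cloud(m,D):
    v,u=np.mgrid[:480,:640]; d=rays(m,np.c_[u.ravel(),v.ravel()])
    P=np.array(m["eye"])+d*D.reshape(-1,1); P[D.ravel()==0]=np.nan; return P.reshape(480,640,3)
def px(m,P):
    R=np.array(m["rotation"]);q=(np.array(P,float).reshape(-1,3)-m["eye"])@R
    return cv2.projectPoints(q,np.zeros(3),np.zeros(3),K(m),np.array(m["distortion"],float))[0].reshape(-1,2)
def snap(n,f):
    m=camera_model(n); I,D=read_camera(n); cv2.imwrite(f"pics/{f}.png",I[:,:,::-1]); np.savez(f"{f}.npz",I=I,D=D); return m,I,D
E
python3 - <<'E'
from h import *
for n in("top","side"):
    m,I,D=snap(n,n); print(n,m["eye"],np.round(m["rotation"],3).tolist(),m["vfov"])
s=observe();print(s["position"],np.round(s["eef_rot"],3).tolist(),s["finger_gap"],s["t"])
E
```

```text
top [ 0.30344002 -0.04420527  1.77162945] [[-0.009, -0.989, 0.144], [-1.0, 0.009, -0.001], [-0.0, -0.144, -0.99]] 45.53157436924074
side [ 0.13822206 -0.81161055  0.90894816] [[0.883, -0.318, 0.345], [-0.469, -0.611, 0.638], [0.008, -0.725, -0.689]] 52.762855174232115
[0.14477759 0.55599079 0.23049369] [[-0.968, 0.252, -0.001], [0.252, 0.968, -0.002], [0.0, -0.002, -1.0]] 0.0855880270440877 0.1
```

View pics/top.png

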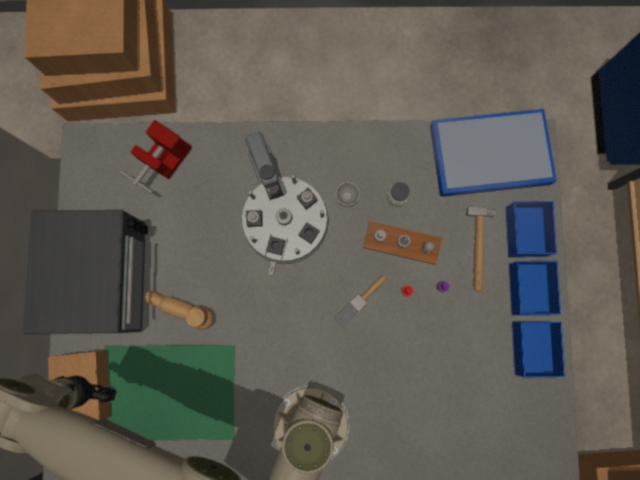

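View pics/side.png

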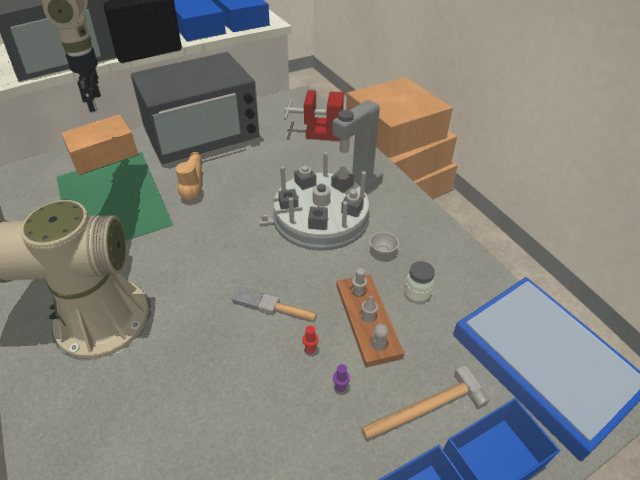

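```bash
python3 - <<'E'
from h import *
t=np.load("top.npz")["I"][:,:,::-1]; s=np.load("side.npz")["I"][:,:,::-1]
a=cv2.resize(t[170:280,235:345],(500,500),interpolation=3)
c=cv2.resize(t[215:270,360:445],(0,0),fx=3.5,fy=3.5,interpolation=3)
b=cv2.resize(s[260:370,330:410],(0,0),fx=3.5,fy=3.5,interpolation=3)
o=np.zeros((600,800,3),np.uint8); o[:500,:500]=a; o[:c.shape[0],501:501+c.shape[1]]=c[:,:299]; o[200:200+b.shape[0],501:501+b.shape[1]]=b
cv2.imwrite("pics/crop1.png",o)
E
```

```text
(no output)
```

View pics/crop1.png

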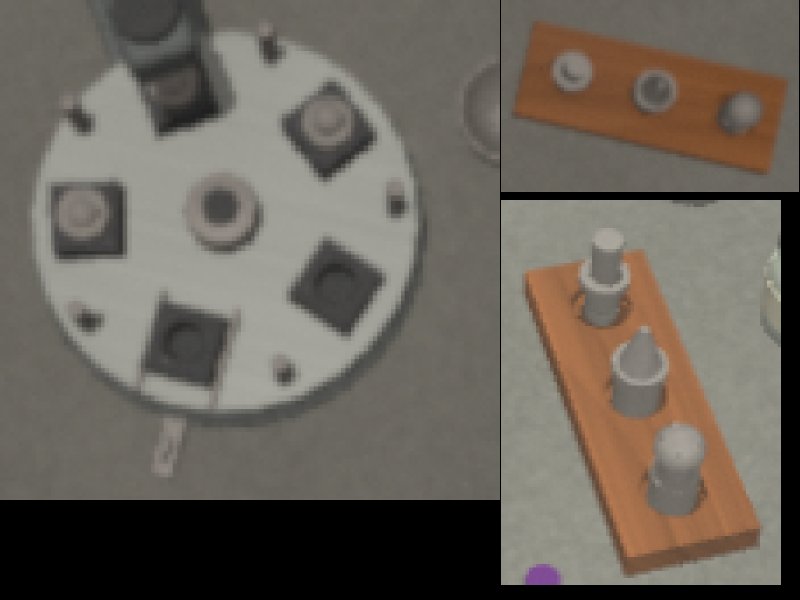

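```bash
python3 - <<'E'
from h import *
m=camera_model("top");D=np.load("top.npz")["D"]; P=cloud(m,D)
print("die top px",atz(m,[[381.1,233.6]],[.088]),"hole",atz(m,[[275.7,245]],[.091]),"post",atz(m,[[235+285*.22,170+360*.22]],[.135]),"ptr",atz(m,[[272,273.5]],[.03]),"hub",P[216,284])
w=P[225:245,370:392]; k=(w[...,2]>.075)&(w[...,2]<.1); print("die depth",k.sum(),w[k].mean(0))
# disc via depth: points z .045-.065
w=P[165:285,235:345].reshape(-1,3); k=abs(w[:,2]-.055)<.006; q=w[k][:,:2]
(c,r)=cv2.minEnclosingCircle((q*1000).astype(np.float32)); print("disc",k.sum(),c,r)
ms=camera_model("side");Q=cloud(ms,np.load("side.npz")["D"])
w=Q[262:285,350:370];k=(w[...,2]>.083)&(w[...,2]<.094); print("die side",k.sum(),w[k].mean(0))
w=Q[150:250,260:380].reshape(-1,3); k=abs(w[:,2]-.055)<.004; q=w[k][:,:2]
(c,r)=cv2.minEnclosingCircle((q*1000).astype(np.float32)); print("disc side",k.sum(),c,r)
E
```

```text
die top px [[ 0.56465023 -0.21747882  0.088     ]] hole [[0.53289331 0.09625364 0.091     ]] post [[0.51406602 0.02905825 0.135     ]] ptr [[0.45354633 0.11241429 0.03      ]] hub [0.61609188 0.07022184 0.11234088]
die depth 39 [ 0.56460339 -0.21705292  0.08852099]
disc 3285 (620.705322265625, 73.97659301757812) 130.09910583496094
die side 62 [ 0.56494151 -0.21886671  0.0887741 ]
disc side 2209 (657.4734497070312, 80.67671966552734) 167.74688720703125
```

Candidates for the die: top view (381,234) flat stem above a collar, (404,241) cone, (429,247) dome; red (407,291) and purple (443,286) are look-alikes. The crop confirms that the left one, with a flat 20 mm stem and a collar, is the die. The empty holder at the mark is at (276,245), between two rails, with the pointer at (272,272).

move_arm --pt "1 0 0 0 -0.143" --pt "1 0 0 0 -0.143" --pt "1 0 0 0 -0.143" --pt "1 0 0 0 -0.143" --pt "1 0 0 0 -0.143" --pt "1 0 0 0 -0.143" --pt "1 0 0 0 -0.143" --pt "1 0 0 0 -0.143" --pt "1 0 0 0 -0.143" --pt "1 0 0 0 -0.143" --pt "1 0 0 0 -0.143"

```text
t: 1.2
position: [0.1448, 0.5562, 0.2307]
eef_rot: [[-0.244, -0.97, -0.0], [-0.97, 0.244, -0.001], [0.001, 0.0, -1.0]]
wrist_force: [0.6, -0.4, -0.1]
finger_gap: 0.0854
gripper_force: 0.0
```

move_arm --pt "1 0.0322 -0.03 0 0" --pt "1 0.0322 -0.03 0 0" --pt "1 0.0322 -0.03 0 0" --pt "1 0.0322 -0.03 0 0" --pt "1 0.0322 -0.03 0 0" --pt "1 0.0322 -0.03 0 0" --pt "1 0.0322 -0.03 0 0" --pt "1 0.0322 -0.03 0 0" --pt "1 0.0322 -0.03 0 0" --pt "1 0.0322 -0.03 0 0" --pt "1 0.0322 -0.03 0 0" --pt "1 0.0322 -0.03 0 0" --pt "1 0.0322 -0.03 0 0" --pt "1 0.0322 -0.03 0 0" --pt "1 0.0322 -0.03 0 0" --pt "1 0.0322 -0.03 0 0" --pt "1 0.0322 -0.03 0 0" --pt "1 0.0322 -0.03 0 0" --pt "1 0.0322 -0.03 0 0" --pt "1 0.0322 -0.03 0 0"

```text
t: 3.2
position: [0.5653, -0.2187, 0.2307]
eef_rot: [[-0.25, -0.968, -0.001], [-0.968, 0.25, 0.001], [-0.0, 0.001, -1.0]]
wrist_force: [0.6, -0.2, 0.2]
finger_gap: 0.0856
gripper_force: 0.0
```

```bash
cat >> h.py <<'E'
def st():
    s=observe(); print("t",round(s["t"],2),"p",np.round(s["position"],4),"R",np.round(s["eef_rot"],3).tolist(),"gap",round(s["finger_gap"],4),"F",np.round(s["wrist_force"],1),"q",np.round(s["joint_pos"],2)); return s
def totool(s,d): return np.array(s["eef_rot"]).T@np.array(d)
E
python3 - <<'E'
from h import *
s=st(); m,I,D=snap("wrist","w1"); print(m["eye"],np.round(m["rotation"],2).tolist(),px(m,[[.565,-.218,.088]]))
P=cloud(m,D); k=(abs(P[...,2]-.088)<.004)&(np.hypot(P[...,0]-.565,P[...,1]+.218)<.03); print(k.sum(),P[k].mean(0), (P[k].min(0)+P[k].max(0))/2)
E
```

```text
t 3.2 p [ 0.5653 -0.2187  0.2307] R [[-0.25, -0.968, -0.001], [-0.968, 0.25, 0.001], [-0.0, 0.001, -1.0]] gap 0.0856 F [ 0.6 -0.2  0.2] q [-0.5   0.38  0.13  1.33  0.   -1.82]
[ 0.54540355 -0.29624067  0.37282464] [[-0.97, 0.24, 0.08], [0.25, 0.92, 0.3], [0.0, 0.31, -0.95]] [[325.44357687 224.0188628 ]]
646 [ 0.56445382 -0.21793838  0.08739619] [ 0.56442679 -0.2174952   0.08683206]
```

View pics/w1.png

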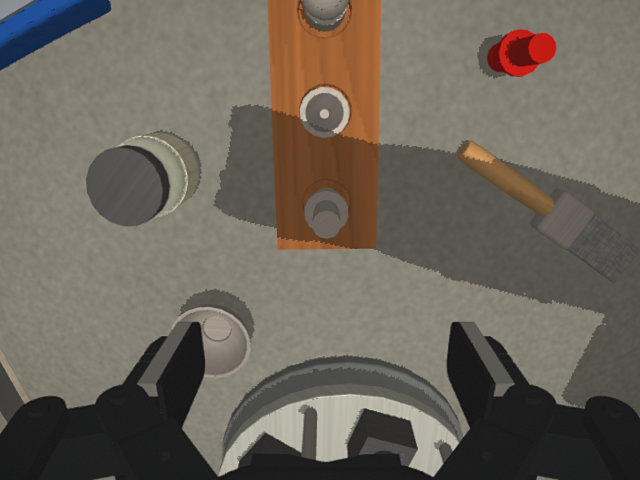

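The view shows the flat-topped die at (326,212), clear of the jar, which is off to the left. I'll descend half open and grip the stem.

move_arm --pt "0 -0.0007 0.001 0.03 0" --pt "0 0 0 0.04 0" --pt "0 0 0 0.04 0" --pt "0 0 0 0.035 0" --pt "0 0 0 0.015 0" --pt "0 0 0 0.0117 0" --pt "0 0 0 0 0" --pt "-1 0 0 0 0" --pt "-1 0 0 0 0" --pt "-1 0 0 0 0" --pt "-1 0 0 0 0" --pt "-1 0 0 0 0" --pt "-1 0 0 0 0" --grip_force 60

```text
t: 4.55
position: [0.5652, -0.2167, 0.0611]
eef_rot: [[-0.25, -0.968, 0.003], [-0.968, 0.25, -0.001], [0.001, -0.003, -1.0]]
wrist_force: [-0.2, -0.4, 6.4]
finger_gap: 0.0183
gripper_force: 59.1
```

move_arm --pt "-1 0 0 -0.01 0" --pt "-1 0 0 -0.03 0" --pt "-1 0 0 -0.04 0" --pt "-1 0 0 -0.04 0" --pt "-1 0 0 -0.03 0" --pt "-1 -0.0373 0.0142 0 0" --pt "-1 -0.0373 0.0142 0 0" --pt "-1 -0.0373 0.0142 0 0" --pt "-1 -0.0373 0.0142 0 0" --pt "-1 -0.0373 0.0142 0 0" --pt "-1 -0.0373 0.0142 0 0" --pt "-1 -0.0373 0.0142 0 0" --pt "-1 -0.0373 0.0142 0 0" --pt "-1 -0.0373 0.0142 0 0" --pt "-1 0 0 0 0" --pt "-1 0 0 0 0"

```text
t: 6.15
position: [0.5237, 0.1417, 0.2097]
eef_rot: [[-0.248, -0.969, -0.001], [-0.969, 0.248, -0.0], [0.001, 0.0, -1.0]]
wrist_force: [0.3, -0.9, -1.7]
finger_gap: 0.0184
gripper_force: 59.1
```

```bash
python3 - <<'E'
from h import *
s=st(); m,I,D=snap("wrist","w2"); print(px(m,[[.533,.096,.091],[.6185,.072,.112],[.512,.029,.135]]))
P=cloud(m,D); print(P[100:300:40,320]); np.savez("w2m.npz",P=P,R=m["rotation"],eye=m["eye"])
E
```

```text
t 6.15 p [0.5237 0.1417 0.2097] R [[-0.248, -0.969, -0.001], [-0.969, 0.248, -0.0], [0.001, 0.0, -1.0]] gap 0.0184 F [ 0.3 -0.9 -1.7] q [ 0.12  0.26 -0.08  1.23 -0.   -1.2 ]
[[291.31411862 167.3195783 ]
 [133.11412972 170.45916058]
 [289.66761694  32.27878127]]
[[0.50670321 0.06195122 0.05522058]
 [0.51210351 0.08448328 0.09156869]
 [0.5181848  0.10799723 0.08984308]
 [0.52726148 0.14167807 0.05491917]
 [0.52299695 0.13000777 0.16917208]]
```

View pics/w2.png

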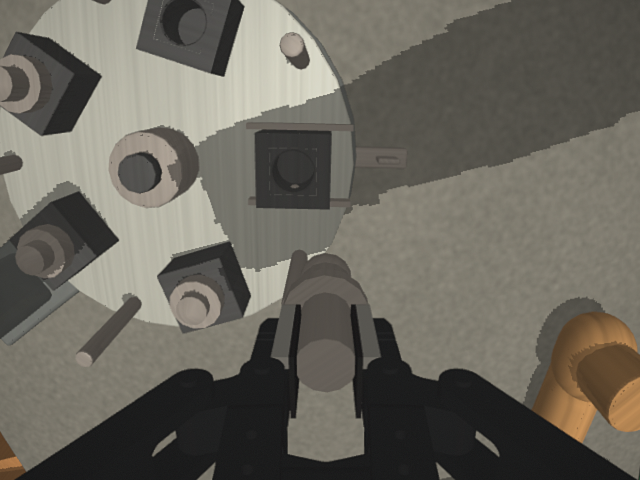

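The wrist view shows the loose holder with its hole at about (295,170), rails at rows 126 and 203, the pointer at (380,158), the hub at (140,172), and the post top at (292,42). I'll measure these with depth.

```bash
python3 - <<'E'
from h import *
P=np.load("w2m.npz")["P"]; m=dict(camera_model("wrist")); D=np.load("w2.npz")["D"]; I=np.load("w2.npz")["I"]
def mask(z0,z1,r): 
    v,u=np.mgrid[:480,:640]; return (P[...,2]>z0)&(P[...,2]<z1)&(u>r[0])&(u<r[2])&(v>r[1])&(v<r[3])
k=mask(.086,.096,(235,110,350,225)); q=(P[k][:,:2]*1000).astype(np.float32); print("block",k.sum(),np.nanmean(P[k][:,2]),cv2.minAreaRect(q))
b=mask(.05,.084,(262,135,327,203)); ys,xs=np.nonzero(mask(0,.1,(270,145,322,198))&~k); print("hole px bbox",xs.min(),xs.max(),ys.min(),ys.max(),xs.mean(),ys.mean())
k=mask(.108,.118,(100,110,200,230)); q=(P[k][:,:2]*1000).astype(np.float32); print("hub",k.sum(),cv2.minEnclosingCircle(q))
k=mask(.131,.139,(270,20,315,80)); q=(P[k][:,:2]*1000).astype(np.float32); print("post",k.sum(),cv2.minEnclosingCircle(q))
k=mask(.225,.25,(280,330,370,400)); print("stem",k.sum(),P[k].mean(0),(P[k].min(0)+P[k].max(0))/2,cv2.minEnclosingCircle((P[k][:,:2]*1000).astype(np.float32)))
print("hole pts",atz(m,[[295,170]],[.091]))
c=cv2.resize(I[110:225,235:350,::-1],(598,598),interpolation=cv2.INTER_CUBIC); c=cv2.convertScaleAbs(c,alpha=1.8); cv2.imwrite("pics/w2c.png",c)
E
```

```text
block 4390 0.0904048035647253 ((533.26416015625, 98.81300354003906), (46.43220901489258, 46.396217346191406), 74.37071228027344)
hole px bbox 271 316 148 195 293.00306044376435 170.48967100229532
hub 9 ((619.7073364257812, 75.76232147216797), 9.426334381103516)
post 494 ((512.6102294921875, 34.51448440551758), 6.001333236694336)
stem 5005 [0.52267033 0.13769277 0.23763795] [0.52131358 0.14098289 0.23749572] ((522.98291015625, 139.416015625), 16.416656494140625)
hole pts [[0.53150602 0.09721889 0.091     ]]
```

View pics/w2c.png

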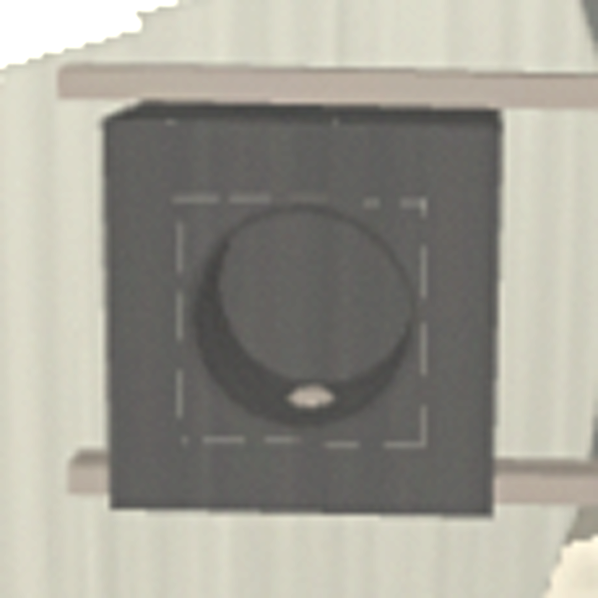

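```bash
python3 - <<'E'
from h import *
m=camera_model("wrist"); P=np.load("w2m.npz")["P"]; s=observe()
print("hole",atz(m,[[293.1,170.6]],[.0905]),"stem c",P[360:370,326].mean(0))
I=np.load("w2.npz")["I"]; 
# stem-top pixels: z band tight & between pads
v,u=np.mgrid[:480,:640]; k=(abs(P[...,2]-np.nanmedian(P[355:375,316:336,2]))<.0025)&(u>290)&(u<362)&(v>325)&(v<400)
q=(P[k][:,:2]*1000); print(k.sum(),np.ptp(u[k]),np.ptp(v[k]),u[k].min(),u[k].max(),v[k].min(),v[k].max(),q.mean(0),cv2.minEnclosingCircle(q.astype(np.float32)))
# only stem px inside
k&=(u>300)&(u<352); q=P[k]; c=q.mean(0); print("c",c,"tool off",totool(s,c-s["position"]), "lower edge row",v[k].max(),"upper",v[k].min())
E
```

```text
hole [[0.53277403 0.09734672 0.0905    ]] stem c [0.52301878 0.14041462 0.23605594]
2949 70 65 291 361 333 398 [522.99787564 139.77992099] ((523.1386108398438, 140.79261779785156), 15.124571800231934)
c [0.52298466 0.14004643 0.23597113] tool off [ 0.00101493  0.00080544 -0.02633398] lower edge row 391 upper 335
```

move_arm --pt "-1 0.019 -0.0101 0 0" --pt "-1 0.0191 -0.0101 0 0" --pt "-1 0 0 0.03 0" --pt "-1 0 0 0.02 0" --pt "-1 0 0 0.01 0" --pt "-1 0 0 0.002 0" --pt "-1 0 0 0.002 0" --pt "-1 0 0 0 0" --pt "-1 0 0 0 0"

```text
t: 7.1
position: [0.535, 0.099, 0.1466]
eef_rot: [[-0.25, -0.968, 0.002], [-0.968, 0.25, 0.0], [-0.001, -0.002, -1.0]]
wrist_force: [-0.3, 0.1, -1.6]
finger_gap: 0.0184
gripper_force: 59.1
```

```bash
python3 - <<'E'
from h import *
s=st(); print(s["ft_torque"]); m,I,D=snap("side","s2"); a=cv2.resize(I[150:255,250:390,::-1],(800,600),interpolation=cv2.INTER_CUBIC); cv2.imwrite("pics/s2c.png",a)
E
```

```text
t 7.1 p [0.535  0.099  0.1466] R [[-0.25, -0.968, 0.002], [-0.968, 0.25, 0.0], [-0.001, -0.002, -1.0]] gap 0.0184 F [-0.3  0.1 -1.6] q [ 0.04  0.29 -0.19  1.08  0.   -1.28]
[-0.03800638  0.01256178  0.02393732]
```

View pics/s2c.png

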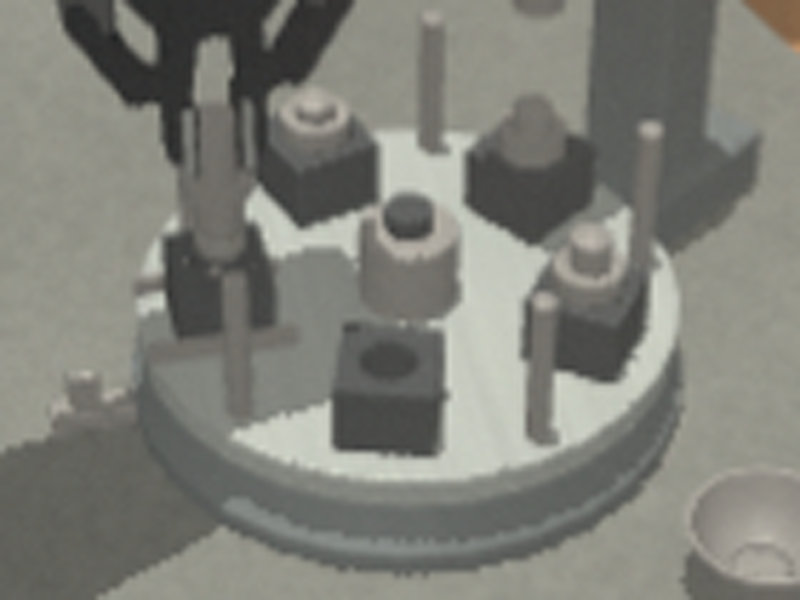

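The side view shows the die's foot just above the holder hole. Next I'll feel downwards.

move_arm --pt "-1 0 0.001 0.001 0" --pt "-1 0 0 0.001 0" --pt "-1 0 0 0.001 0" --pt "-1 0 0 0.001 0" --pt "-1 0 0 0.001 0" --pt "-1 0 0 0.001 0" --pt "-1 0 0 0.001 0" --pt "-1 0 0 0.001 0" --pt "-1 0 0 0 0"

```text
t: 8.05
position: [0.5333, 0.0992, 0.1374]
eef_rot: [[-0.25, -0.968, -0.0], [-0.968, 0.25, 0.0], [-0.0, 0.0, -1.0]]
wrist_force: [-0.6, 0.3, -1.4]
finger_gap: 0.018
gripper_force: 59.1
```

move_arm --pt "-1 0 0 0.001 0" --pt "-1 0 0 0.001 0" --pt "-1 0 0 0.001 0" --pt "-1 0 0 0.001 0" --pt "-1 0 0 0.001 0" --pt "-1 0 0 0.001 0" --pt "-1 0 0 0 0"

```text
t: 8.75
position: [0.5333, 0.0992, 0.1314]
eef_rot: [[-0.25, -0.968, -0.0], [-0.968, 0.25, 0.0], [0.0, 0.0, -1.0]]
wrist_force: [0.1, 0.3, -2.1]
finger_gap: 0.0183
gripper_force: 59.1
```

move_arm --pt "-1 0 0 0.002 0" --pt "-1 0 0 0.002 0" --pt "-1 0 0 0.002 0" --pt "-1 0 0 0.001 0" --pt "-1 0 0 0.001 0" --pt "-1 0 0 0.001 0" --pt "-1 0 0 0.001 0" --pt "-1 0 0 0 0"

```text
t: 9.55
position: [0.5336, 0.0993, 0.1217]
eef_rot: [[-0.25, -0.968, 0.0], [-0.968, 0.25, 0.0], [-0.0, -0.0, -1.0]]
wrist_force: [0.2, 1.0, -1.2]
finger_gap: 0.0184
gripper_force: 59.1
```

move_arm --pt "-1 0 0 0.001 0" --pt "-1 0 0 0.001 0" --pt "-1 0 0 0.001 0" --pt "-1 0 0 0.001 0" --pt "-1 0 0 0.001 0" --pt "-1 0 0 0 0"

```text
t: 10.15
position: [0.5339, 0.099, 0.1166]
eef_rot: [[-0.25, -0.968, 0.001], [-0.968, 0.25, -0.0], [-0.0, -0.001, -1.0]]
wrist_force: [3.2, -1.6, -0.7]
finger_gap: 0.0183
gripper_force: 59.1
```

move_arm --pt "-1 0 0 0.001 0" --pt "-1 0 0 0.001 0" --pt "-1 0 0 0.001 0" --pt "-1 0 0 0 0"

```text
t: 10.55
position: [0.5326, 0.0992, 0.1128]
eef_rot: [[-0.25, -0.968, -0.002], [-0.968, 0.25, 0.0], [0.0, 0.002, -1.0]]
wrist_force: [2.2, 0.6, -2.1]
finger_gap: 0.0181
gripper_force: 58.9
```

move_arm --pt "-1 0 0 0.001 0" --pt "-1 0 0 0.001 0" --pt "-1 0 0 0 0"

```text
t: 10.85
position: [0.5327, 0.0992, 0.111]
eef_rot: [[-0.25, -0.968, -0.001], [-0.968, 0.25, 0.0], [0.0, 0.001, -1.0]]
wrist_force: [-0.5, 0.2, -2.8]
finger_gap: 0.0184
gripper_force: 58.9
```

move_arm --pt "-1 0 0 0.001 0" --pt "-1 0 0 0.001 0" --pt "-1 0 0 0 0"

```text
t: 11.15
position: [0.5331, 0.0993, 0.11]
eef_rot: [[-0.25, -0.968, -0.0], [-0.968, 0.25, 0.0], [-0.0, 0.0, -1.0]]
wrist_force: [-1.8, 0.4, 2.6]
finger_gap: 0.018
gripper_force: 59.7
```

move_arm --pt "-1 0 0 0.001 0" --pt "-1 0 0 0.001 0" --pt "-1 0 0 0 0"

```text
t: 11.45
position: [0.5334, 0.0995, 0.1099]
eef_rot: [[-0.25, -0.968, 0.002], [-0.968, 0.25, 0.001], [-0.001, -0.001, -1.0]]
wrist_force: [-5.0, 0.7, 15.9]
finger_gap: 0.0182
gripper_force: 61.1
```

move_arm --pt "-1 0 0 0.001 0" --pt "-1 0 0 0.0005 0" --pt "-1 0 0 0 0"

```text
t: 11.75
position: [0.5343, 0.0995, 0.1098]
eef_rot: [[-0.25, -0.968, 0.004], [-0.968, 0.25, 0.001], [-0.002, -0.004, -1.0]]
wrist_force: [-6.4, -0.0, 22.9]
finger_gap: 0.0182
gripper_force: 61.7
```

move_arm --pt "-1 0 0 -0.002 0" --pt "-1 0 0 -0.002 0" --pt "-1 0 0 0 0" --pt "-0.1 0 0 0 0" --pt "-0.1 0 0 0 0" --pt "-0.1 0 0 0 0" --pt "-0.1 0 0 0 0" --pt "-0.1 0 0 -0.01 0" --pt "-0.1 0 0 -0.03 0" --pt "-0.1 0 0 -0.03 0" --pt "-0.1 0 0 -0.03 0" --pt "-0.1 0 0 -0.02 0" --pt "-0.1 -0.03 0 0 0" --pt "-1 0 0 0 0" --pt "-1 0 0 0 0" --pt "-1 0 0 0 0"

```text
t: 13.35
position: [0.5404, 0.1279, 0.2299]
eef_rot: [[-0.25, -0.968, -0.001], [-0.968, 0.25, -0.0], [0.0, 0.001, -1.0]]
wrist_force: [-0.4, 0.4, -0.3]
finger_gap: 0.0003
gripper_force: 0.0
```

```bash
python3 - <<'E'
from h import *
s=st(); m,I,D=snap("wrist","w3"); P=cloud(m,D)
g=np.hypot(P[...,0]-.533,P[...,1]-.099)<.025
for a,b in((.125,.15),(.098,.112)):
    k=g&(P[...,2]>a)&(P[...,2]<b); print(k.sum(),np.median(P[k],0))
k=g&(P[...,2]>.084)&(P[...,2]<.096); print("block",np.median(P[k][:,2]),k.sum())
k=(abs(P[...,2]-.135)<.004)&(np.hypot(P[...,0]-.5126,P[...,1]-.0345)<.012); print("post",k.sum(),cv2.minEnclosingCircle((P[k][:,:2]*1000).astype(np.float32)))
E
```

```text
t 13.35 p [0.5404 0.1279 0.2299] R [[-0.25, -0.968, -0.001], [-0.968, 0.25, -0.0], [0.0, 0.001, -1.0]] gap 0.0003 F [-0.4  0.4 -0.3] q [ 0.09  0.28 -0.01  1.29 -0.   -1.23]
1061 [0.53303343 0.09738656 0.13639188]
1111 [0.52993559 0.09099728 0.1024337 ]
block 0.0904706946522364 1929
post 417 ((512.7159423828125, 34.26421356201172), 6.058435440063477)
```

View pics/w3.png

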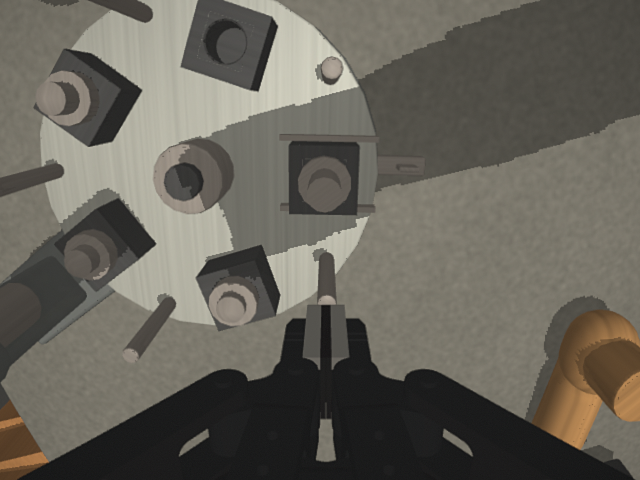

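The view shows the die seated, with its top at (325,180). Its top is 46 mm above the block, as it should be when home. The index post is at (331,70). I'll straddle it loosely with the jaws along the tangent and carry it round.

move_arm --pt "-0.3 0 0 0 0.1376" --pt "-0.3 0 0 0 0.1376" --pt "-0.3 0 0 0 0.1376" --pt "-0.3 0 0 0 0.1376" --pt "-0.3 0 0 0 0.1376" --pt "-0.3 0 0 0 0.1376" --pt "-0.3 0 0 0 0.1376" --pt "-0.3 0.0195 -0.026 0 0" --pt "-0.3 0.0196 -0.026 0 0" --pt "-0.3 0.0196 -0.026 0 0" --pt "-0.3 0 0 0.04 0" --pt "-0.3 0 0 0.03 0" --pt "-0.3 0 0 0.01 0" --pt "-0.3 0 0 0 0" --grip_force 20

```text
t: 14.8
position: [0.5115, 0.0345, 0.1487]
eef_rot: [[-0.938, -0.347, -0.004], [-0.347, 0.938, 0.0], [0.003, 0.002, -1.0]]
wrist_force: [0.5, 0.5, 0.3]
finger_gap: 0.0295
gripper_force: 0.0
```

move_arm --pt "-0.3 0 0 0.01 0" --pt "-0.3 0 0 0.012 0" --pt "-0.3 0 0 0.012 0" --pt "-0.3 0 0 0.01 0" --pt "-0.58 0 0 0 0" --pt "-0.58 0 0 0 0" --pt "-0.58 0 0 0 0"

```text
t: 15.5
position: [0.5133, 0.0347, 0.1065]
eef_rot: [[-0.938, -0.348, 0.001], [-0.348, 0.938, 0.0], [-0.001, -0.0, -1.0]]
wrist_force: [-0.2, 0.6, 0.5]
finger_gap: 0.018
gripper_force: 0.0
```

```bash
python3 - <<'E'
from h import *
s=st(); c=np.array([.6204,.0746]); p=np.array(s["position"][:2])-c
print(np.hypot(*p),np.degrees(np.arctan2(*p[::-1])))
for n in(12,14,16): t=1.257/n; print(n,"chord",2*.115*np.sin(t/2),"y",.115*np.sin(t),"x",-.115*(1-np.cos(t)),t)
E
```

```text
t 15.5 p [0.5133 0.0347 0.1065] R [[-0.938, -0.348, 0.001], [-0.348, 0.938, 0.0], [-0.001, -0.0, -1.0]] gap 0.018 F [-0.2  0.6  0.5] q [-0.09  0.27 -0.33  0.97  0.   -0.44]
0.11426570071627125 -159.55393989269487
12 chord 0.012040743329040588 y 0.012024232377789535 x -0.0006303456518079837 0.10475
14 chord 0.010321889258861934 y 0.010311489799731564 x -0.00046322346900960987 0.08978571428571427
16 chord 0.00903236423378209 y 0.009025396585802216 x -0.00035471132022481147 0.0785625
```

move_arm --pt "-0.58 -0.0001 0.0048 0 0.0419" --pt "-0.58 -0.0001 0.0048 0 0.0419" --pt "-0.58 -0.0001 0.0048 0 0.0419" --pt "-0.58 -0.0001 0.0048 0 0.0419" --pt "-0.58 -0.0001 0.0048 0 0.0419" --pt "-0.58 -0.0001 0.0048 0 0.0419" --pt "-0.58 -0.0001 0.0048 0 0.0419" --pt "-0.58 -0.0001 0.0048 0 0.0419"

```text
t: 16.3
position: [0.5067, 0.0705, 0.1068]
eef_rot: [[-1.0, -0.017, 0.002], [-0.017, 1.0, -0.004], [-0.002, -0.004, -1.0]]
wrist_force: [0.9, -6.4, -0.8]
finger_gap: 0.0179
gripper_force: 3.6
```

```bash
cat >> h.py <<'E'
def pol():
    s=st(); c=np.array([.6204,.0746]); p=np.array(s["position"][:2])-c
    print("r",np.hypot(*p),"ang",np.degrees(np.arctan2(*p[::-1]))%360,"xyaw",np.degrees(np.arctan2(s["eef_rot"][1][0],s["eef_rot"][0][0]))%360,"Ftool",totool(s,s["wrist_force"]).round(1))
E
python3 -c "
from h import *
pol()"
```

```text
t 16.3 p [0.5067 0.0705 0.1068] R [[-1.0, -0.017, 0.002], [-0.017, 1.0, -0.004], [-0.002, -0.004, -1.0]] gap 0.0179 F [ 0.9 -6.4 -0.8] q [-0.02  0.26 -0.34  0.97 -0.   -0.03]
r 0.11375510039621832 ang 182.0737858066778 xyaw 180.95724774544712 Ftool [-0.8 -6.4  0.8]
```

Pushing at 6 N as expected, so I'll continue round.

move_arm --pt "-0.58 -0.0001 0.0048 0 0.0419" --pt "-0.58 -0.0001 0.0048 0 0.0419" --pt "-0.58 -0.0001 0.0048 0 0.0419" --pt "-0.58 -0.0001 0.0048 0 0.0419" --pt "-0.58 -0.0001 0.0048 0 0.0419" --pt "-0.58 -0.0001 0.0048 0 0.0419" --pt "-0.58 -0.0001 0.0048 0 0.0419" --pt "-0.58 -0.0001 0.0048 0 0.0419" --pt "-0.58 -0.0001 0.0048 0 0.0419" --pt "-0.58 -0.0001 0.0048 0 0.0419" --pt "-0.58 -0.0001 0.0048 0 0.0419" --pt "-0.58 -0.0001 0.0048 0 0.0419" --pt "-0.58 -0.0001 0.0048 0 0.0419" --pt "-0.58 -0.0001 0.0048 0 0.0419"

```text
t: 17.7
position: [0.5251, 0.1372, 0.1069]
eef_rot: [[-0.843, 0.538, 0.003], [0.538, 0.843, 0.002], [-0.001, 0.003, -1.0]]
wrist_force: [1.9, 4.1, -2.1]
finger_gap: 0.0182
gripper_force: 2.0
```

```bash
python3 -c "
from h import *
pol()"
```

```text
t 17.7 p [0.5251 0.1372 0.1069] R [[-0.843, 0.538, 0.003], [0.538, 0.843, 0.002], [-0.001, 0.003, -1.0]] gap 0.0182 F [ 1.9  4.1 -2.1] q [ 0.11  0.32 -0.26  0.99  0.    0.67]
r 0.11401498198330501 ang 146.710731016567 xyaw 147.45550646106508 Ftool [0.6 4.5 2.1]
```

move_arm --pt "-0.58 -0.0001 0.0046 0 0.0405" --pt "-0.58 -0.0001 0.0046 0 0.0405" --pt "-0.58 -0.0001 0.0046 0 0.0405" --pt "-0.58 -0.0001 0.0046 0 0.0405" --pt "-0.58 -0.0001 0.0046 0 0.0405" --pt "-0.58 -0.0001 0.0046 0 0.0405" --pt "-0.58 -0.0001 0.0046 0 0.0405" --pt "-0.58 -0.0001 0.0046 0 0.0405" --pt "-0.58 0 0 0 0" --pt "-0.58 0 0 0 0" --pt "-0.58 0 0 0 0"

```text
t: 18.8
position: [0.5481, 0.1633, 0.1063]
eef_rot: [[-0.629, 0.777, 0.0], [0.777, 0.629, 0.0], [-0.0, 0.0, -1.0]]
wrist_force: [-0.1, -0.6, 0.1]
finger_gap: 0.0182
gripper_force: 0.0
```

```bash
python3 -c "
from h import *
pol()"
```

```text
t 18.8 p [0.5481 0.1633 0.1063] R [[-0.629, 0.777, 0.0], [0.777, 0.629, 0.0], [-0.0, 0.0, -1.0]] gap 0.0182 F [-0.1 -0.6  0.1] q [ 0.15  0.37 -0.18  1.01  0.    1.04]
r 0.11439968562164356 ang 129.192656410646 xyaw 128.99543025237065 Ftool [-0.4 -0.5 -0.1]
```

No force, so the post rests free in the click. I'll open a little, withdraw upwards and check.

move_arm --pt "-0.3 0 0 0 0" --pt "-0.3 0 0 0 0" --pt "-0.3 0 0 0 0" --pt "-0.3 0 0 -0.02 0" --pt "-0.3 0 0 -0.03 0" --pt "-0.3 0 0 -0.04 0" --pt "-0.3 0 0 -0.04 0" --pt "-0.3 0.04 0 0 0" --pt "-0.3 0.04 0 0 0" --pt "-0.3 0.04 0 0 0" --pt "-0.3 0.03 0 0 0" --pt "-0.3 0 0 0 0"

```text
t: 20.0
position: [0.4514, 0.2822, 0.2364]
eef_rot: [[-0.632, 0.775, -0.001], [0.775, 0.632, 0.001], [0.001, 0.0, -1.0]]
wrist_force: [0.0, 0.3, -0.1]
finger_gap: 0.03
gripper_force: 0.0
```

```bash
python3 - <<'E'
from h import *
st(); snap("top","t4");snap("side","s4")
t=np.load("t4.npz")["I"][:,:,::-1]; s=np.load("s4.npz")["I"][:,:,::-1]
a=cv2.resize(t[165:285,235:345],(400,436),interpolation=3); b=cv2.resize(s[140:380,250:420],(400,565),interpolation=3)
o=np.zeros((600,800,3),np.uint8); o[:436,:400]=a;o[:565,400:]=b; cv2.imwrite("pics/f.png",o)
m=camera_model("top");P=cloud(m,np.load("t4.npz")["D"]); c=np.array([.6204,.0746])
Q=P[165:285,235:345].reshape(-1,3); k=(Q[:,2]>.129)&(Q[:,2]<.142); Q=Q[k]; r=np.hypot(*(Q[:,:2]-c).T)
A=np.degrees(np.arctan2(Q[:,1]-c[1],Q[:,0]-c[0]))%360
for a in (56.4,128.4,200.4,272.4,344.4): 
    j=(abs(A-a)<15)&(abs(r-.115)<.015); print(a,j.sum(),A[j].mean().round(1) if j.any() else 0)
j=(abs(A-92.4)<18)&(r<.11)&(r>.07);print("die",Q[j].mean(0) if j.any() else 0,A[j].mean() if j.any() else 0)
E
```

```text
t 20.0 p [0.4514 0.2822 0.2364] R [[-0.632, 0.775, -0.001], [0.775, 0.632, 0.001], [0.001, 0.0, -1.0]] gap 0.03 F [ 0.   0.3 -0.1] q [ 0.41  0.23 -0.05  1.29  0.    1.29]
56.4 12 56.4
128.4 14 128.7
200.4 12 201.4
272.4 13 273.0
344.4 12 344.0
die [0.61588899 0.16405527 0.13745391] 92.89585643125508
```

View pics/f.png

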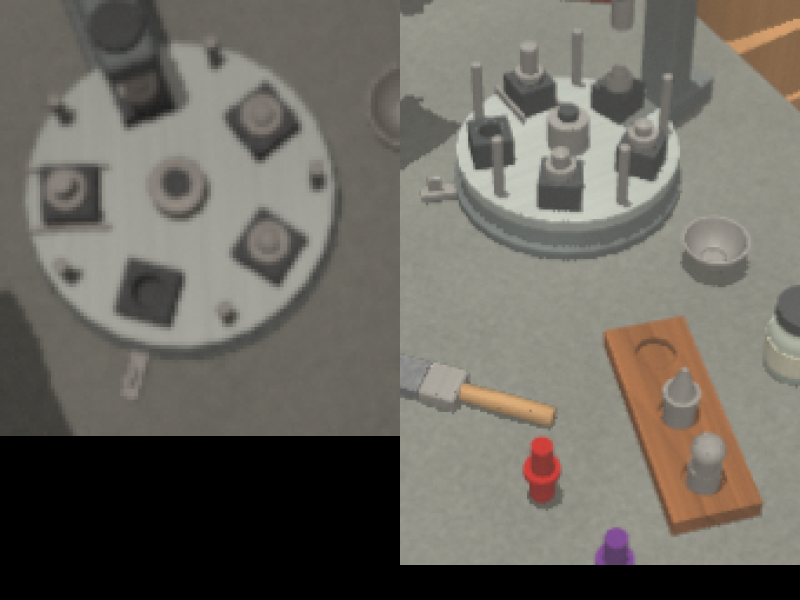

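The next empty holder is at the mark (150,293 in the crop), the loaded die sits seated one click clockwise at (65,190), and everything else is in place. I'm handing the job in.

```bash
python3 -c "
from rig import sign_off
print(sign_off())"
```

```text
the job is handed in; nothing more can be done
None
```

The flat-topped die is seated in the loose holder (its top reads 46 mm above the block, as expected when fully home), the wheel is turned one click clockwise so the next empty holder stands at the mark, and the job was handed in at about 20 s with the gripper clear of everything.

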